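# Hold the fallen module in the box slot

### The arm

A 6-joint arm with a two-finger parallel gripper is mounted at the origin on the work surface. World frame = base frame: x ahead of the robot, y to its left, z up, the work surface at z = 0. Lengths are in mm, angles in rad, forces in N, time in s.
With the tool pointing down it reaches from about 350 to 725 mm from the base axis. Payload 6 kg.
Tool frame: the origin (TCP) lies at the very end of the fingers, on their centre line; the grasp point (between the pads) lies env.tcp_to_grasp behind it (env.tcp_to_grasp is the distance from the TCP to the grasp point, in mm); y points along the fingers, z is the direction in which the jaws open and shut, and the axes are right-handed (so a half turn about y gives the same grasp; the last joint's range is limited). The gripper opens to 85 mm and grips with 20 to 120 N. Pads are 22 mm wide; open, the fingers measure 114 mm over their backs; the gripper's body (76 mm by 85 mm) begins 54 mm behind the grasp point. The pads swing forward as they close: fully open they stand 13 mm farther back than shut.
Start: joints at [1.456, 0.04, 0.085, 0, -1.615, -0.334], TCP at [260.303, 540.57, 231.261] pointing down, gripper open.
Joint ranges: [-2.56, 2.56], [-1.29, 2.01], [-1.08, 1.49], [-3.29, 1.98], [-2.81, -0.18], [-2.99, 2.99]. Speed limits (rad/s): [2.57, 2.57, 3.01, 3.14, 3.14, 3.14].

### API

Orientations are given as a unit quaternion [x, y, z, w].
In Python, from workcell import read_state, eyes, workorder, env gives the robot as it stands.
- The arm moves only by the tool send_rows, never from a script. Its argument "series" is one flat list of numbers, 5 for each row, row after row: the opening, from 0 (shut) to 1 (fully open), then the shift along the tool's x, y, z in units of 0.04 m (1.0 is 0.04 m), then the turn about the tool's y in units of 0.08 rad (1.0 is 0.08 rad). In form: [fingers, dx, dy, dz, yaw, fingers, dx, dy, dz, yaw, ...]. A call has 1 to 20 rows; each row shifts and turns the commanded pose from where the row before left it, along the tool's axes as they then stand; what a row does not reach is not made up. A row lasts 1/12 s, in which the tool goes at most 41.7 mm and 7.16 degrees, less where a joint would pass 70% of its speed; a pose out of reach is approached as far as the arm can. A call with a number of a shift or a turn outside -1 to 1 is refused whole. A call with a gripper value outside its range is refused whole. The fingers move at their own pace and stop on an object; "newtons" is the grip in N (left out, the last holds). Time passes only in rows, so rows that do not move let the fingers close. It gives the time, the measured TCP pose, the force and the opening at its end, in the units of the state.
- read_state(): the state, without advancing time (a new reading comes with each control period).
- eyes.snapshot(name): name is "scene" or "top" or "wrist"; returns (picture, depth): 400x640x3 uint8, blue, green, red; 400x640 float32, mm along the optical axis (not along the pixel's ray), 0 where there is no reading.
- eyes.camera_info(name): a dict with "mtx" (3x3 intrinsics, pixels), "dist" ([k1, k2, p1, p2, k3] as OpenCV has them; the pictures are not rectified), "view" (4x4, takes a point from world to camera coordinates). Camera axes: x right, y down, z forward; pixel columns grow to the right and rows downward; lengths in mm; the calibration is good to about 2 mm. A picture is of the moment at which its call begins: read the wrist's pose just before it. camera_info takes no time and is no camera call; for the wrist camera it gives the pose at the moment of the call.
- workorder.finish_job(): hands the job in, once; it reports no verdict.
Trained networks look in the newest picture that a camera, given by its name, has taken for a name from the list of things; names that differ only in an ending like _2 or _b are one class to them, and where a whole thing is asked for, a point or a joint stands for the part that bears it (a point fixed in the world has none). Each returns a list of dicts, best first, with "conf" (0 to 1); they miss things now and then, are a little off and sometimes report something else, mostly with a low value. They report only what shows in the picture. A call takes as long as a camera call. They do not tell look-alikes from the thing itself.
- eyes.boxes_of(query, camera): "xyz" ([x, y, z] in mm, in world coordinates, good to about 4 mm: the middle of the surface that is visible of it).
- eyes.place_of(query, camera): "xyz" ([x, y, z] in mm, in world coordinates, good to about 4 mm: a listed point, or the origin of a listed thing).
The state is a dict: "time": time; "joints": joint angles; "joint_vel": joint speeds; "joint_torque": joint torques, N m; "ee_pos": TCP position; "eef_rot": TCP orientation; "force": force on the tool from outside, world axes, zero at the start; "torque": the same for the moment, N m; "grip_width": finger opening in mm.
Only numpy, scipy, OpenCV 4.12 (cv2) and the standard library are available. Lean on these libraries where they do the work, as an engineer would, in place of code of your own. Each camera call takes 0.05 s, during which the arm holds its last target.

### The job

The grey plug-in module has fallen over on the bench. Stand it upright on its foot on the bench and let go of it, then take it up again, pass it foot first down through the rectangular slot in the top of the distribution box and finish still holding it there, upright and still, with about half of its length inside and nothing but your grip carrying it, so that a colleague can fit its screws. Leave the other loose things on the bench where they are.

Things in the scene. Friction and masses are not known exactly. Their poses are not given: they have to be found in the camera images.
- module: Loose grey plastic block, 44 (its x) x 30 (y) x 120 mm (z), 140 to 280 g, centre of mass at mid-length. Origin: centre of its foot, the plain end; z runs to its top (black band 12 mm below the top, three small ports on it). Starts lying on a 30 mm wide side face, 44 mm high, x axis down, z level, the top within 0.5 rad of +y (the robot's left).
- slot_box: Grey box, fixed, 120 (its x) x 110 (y) x 110 mm high; +x side open. Origin: centre of its underside, z up. In the middle of its 6 mm thick top a slot, 46 mm along x, 32 mm along y, 2 mm wider than the module each way, module x along box x, either way round. Flared lips round it rise 9 mm above the top, 5 mm wider a side at the mouth. Hollow down to a floor 3 mm above the bench. May trade places with gland_box.
- slot (a point): Centre of the slot, level with the flat top of slot_box (not with the lips), 110 mm above the bench; axes as those of slot_box.
- gland_box: Grey box of the same size as slot_box, fixed to the bench, with a round 32 mm hole (no lips) in its top in place of the slot; not used. Origin at the centre of its underside.
- dispenser: Bystander: white bottle, 48 mm across, 115 mm high, standing; origin at the centre of its foot.
- driver: Bystander: screwdriver, 160 mm long, lying along its x axis.
- nut: Bystander: flat grey gland nut, 44 mm across, 12 mm high; origin at the centre of its underside.
- sleeve_box: Bystander: flat white box 70 x 50 x 18 mm; origin at the centre of its underside.
- reel: Bystander: yellow reel lying flat, 80 mm across, 30 mm high; origin at the centre of its underside.
- jar: Bystander: small jar, 44 mm across, 50 mm high; origin at the centre of its foot.
Not all that is in view belongs to the job. Leave any green look-alike of the module alone. What is shaped like the slot_box but pink is not meant.

How it is judged:
By the outcome, as a careful person would: the job done as asked, in the order asked, and still so for the second after the job is handed in, while the arm keeps its last pose, push and grip.
It also fails if it takes over 69 s, if anything falls off the work surface, if the arm or the gripper's body presses on something with over 40 N, if the wrist force passes 120 N, or if a joint passes its speed limit or range.

## Working session

There is one attempt and no reset: what is moved stays moved. The work goes in short steps, Python scripts to look and compute and a tool call to move; the robot and the scene stay as the last step left them, time stands still between calls to the robot, and variables do not carry over. Pictures are saved under pics/ and viewed, and the job is handed in when it is done.

Besides the shell and the picture viewer there is one more tool, called after ">>>" as name(argument=value, ...), one argument or row to a line, values as JSON. send_rows: Moves the arm, as the interface text tells. Its arguments: {"type":"object","properties":{"series":{"type":"array"},"newtons":{"type":"number"}},"required":["series"]}

```bash
ls; mkdir -p pics; python3 - <<'E'
from workcell import read_state, eyes, workorder, env
import cv2
s=read_state(); print(s); print(env.tcp_to_grasp, [a for a in dir(env) if a[0]!='_'])
for n in ["scene","top"]:
    p,d=eyes.snapshot(n); cv2.imwrite(f"pics/{n}0.png",p)
    for q in ["module","slot_box","slot","gland_box","dispenser","driver","nut","sleeve_box","reel","jar"]:
        print(n,q,[(x['conf'],x['xyz']) for x in eyes.place_of(q,n)][:3])
print(read_state()['time'])
E
```

```text
pics
{'time': 0.0, 'joints': array([ 1.45568889e+00,  4.08300907e-02,  8.37666518e-02, -4.66338184e-04,
       -1.61551145e+00, -3.33687377e-01]), 'joint_vel': array([-0.00060993, -0.00168645,  0.00014305,  0.00076038,  0.000567  ,
        0.00112976]), 'joint_torque': array([-1.10229673e-04, -3.68201709e+01,  3.47421670e+01,  6.93227649e+00,
       -5.23445313e-03, -1.28400561e-05]), 'ee_pos': array([260.11535152, 540.3027    , 230.24369165]), 'eef_rot': array([-0.15724238, -0.68873675,  0.69002281,  0.15743267]), 'force': array([-0.38459659, -0.02804974, -0.29146984]), 'torque': array([ 0.04644255,  0.00997591, -0.07500052]), 'grip_width': 85.56538897382974}
18.700000000000003 ['IKError', 'tcp_to_grasp']
scene module [(0.56, [512.0, -44.7, 25.0]), (0.56, [397.6, 7.1, 22.7])]
scene slot_box [(0.72, [255.5, -345.7, 0.8]), (0.67, [549.6, -282.5, -6.1])]
scene slot [(0.95, [548.1, -282.7, 113.5]), (0.62, [253.3, -350.2, 110.0]), (0.22, [330.8, 249.5, -0.8])]
scene gland_box [(0.71, [565.8, 324.8, -1.8]), (0.39, [549.7, -283.0, -2.7])]
scene dispenser [(0.71, [332.0, 249.8, -1.1]), (0.39, [350.5, -199.1, 1.3])]
scene driver [(0.71, [705.7, 19.4, 2.3])]
scene nut [(0.46, [667.1, -49.8, 3.3])]
scene sleeve_box [(0.62, [353.0, -200.1, -0.2]), (0.25, [563.0, 323.9, -3.0])]
scene reel [(0.52, [462.5, 495.2, 1.0])]
scene jar [(0.57, [452.0, -450.5, -5.6])]
top module [(0.78, [394.2, 3.5, 23.4]), (0.7, [513.8, -47.4, 21.6])]
top slot_box [(0.82, [552.3, -284.1, 1.1]), (0.77, [254.5, -345.1, -0.5])]
top slot [(0.76, [253.6, -351.1, 108.0]), (0.64, [550.0, -289.5, 109.8])]
top gland_box [(0.75, [563.9, 326.2, 0.5])]
top dispenser [(0.77, [333.8, 252.2, -3.5])]
top driver [(0.55, [702.3, 23.7, 0.2])]
top nut [(0.52, [666.7, -52.8, 4.7])]
top sleeve_box [(0.73, [357.4, -200.1, -4.1])]
top reel [(0.94, [463.1, 491.0, 3.4])]
top jar [(0.72, [452.3, -444.7, -1.3]), (0.24, [514.7, -48.1, 22.4])]
1.1
```

View pics/top0.png

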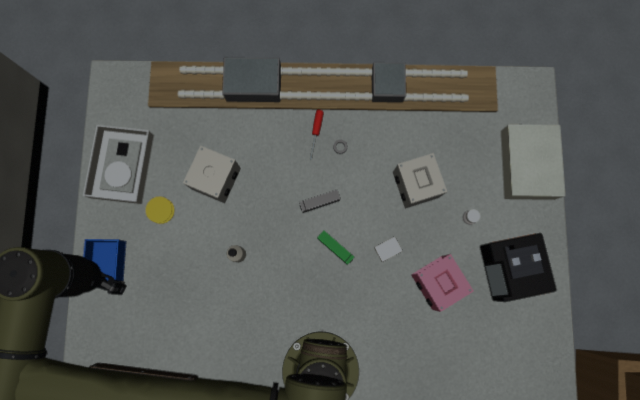

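View pics/scene0.png

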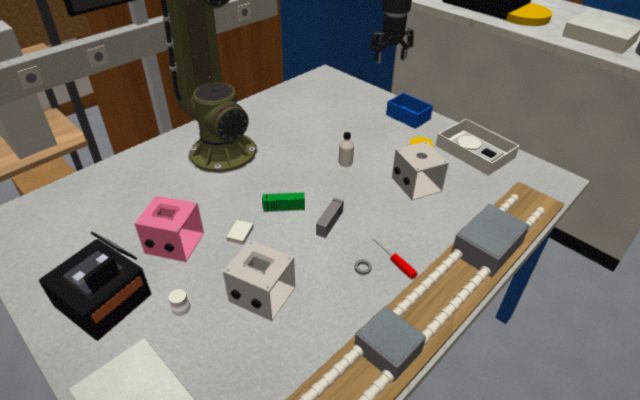

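The grey module lies at top px (320,201), beside its green look-alike at (335,247). The slot box is at (421,178), the pink decoy at (442,283), and the gland box at (211,172). Next I'll measure the poses from depth.

```bash
cat > h.py <<'E'
from workcell import read_state, eyes, workorder, env
import cv2, numpy as np
from scipy.spatial.transform import Rotation as R
def shot(n,save=None):
    ci=eyes.camera_info(n); p,d=eyes.snapshot(n)
    if save: cv2.imwrite(f"pics/{save}.png",p)
    K=np.array(ci['mtx'],float);D=np.array(ci['dist'],float);V=np.array(ci['view'],float)
    h,w=d.shape; u,v=np.meshgrid(np.arange(w),np.arange(h))
    q=cv2.undistortPoints(np.stack([u,v],-1).reshape(-1,1,2).astype(np.float64),K,D).reshape(h,w,2)
    c=np.dstack([q[...,0]*d,q[...,1]*d,d])
    W=(c-V[:3,3])@V[:3,:3]
    W[d<=0]=np.nan
    return p,W,(K,D,V)
def proj(X,c):
    K,D,V=c; return cv2.projectPoints(np.atleast_2d(X).astype(float),cv2.Rodrigues(V[:3,:3])[0],V[:3,3],K,D)[0].reshape(-1,2)
def rect(P):
    r=cv2.minAreaRect(P[:,:2].astype(np.float32)); return r
E
python3 - <<'E'
from h import *
s=read_state(); print(R.from_quat(s['eef_rot']).as_matrix().round(3))
for n in ["top","scene"]:
    p,W,c=shot(n)
    def sel(cx,cy,r,z0,z1): 
        m=(np.hypot(W[...,0]-cx,W[...,1]-cy)<r)&(W[...,2]>z0)&(W[...,2]<z1); return W[m]
    for nm,a in dict(module=(513,-46,85,36,52),box=(550,-286,85,100,116),lip=(550,-286,50,114.5,125)).items():
        P=sel(*a); 
        if len(P)>5: print(n,nm,len(P),np.median(P[:,2]).round(1),P.mean(0).round(1),[np.round(x,1) for x in rect(P)])
    if n=="top":
        v=c[2]; 
        cv2.imwrite("pics/topcrop.png",cv2.resize(p[130:240,270:470],None,fx=4,fy=4,interpolation=cv2.INTER_CUBIC))
E
```

```text
[[-0.901 -0.    -0.434]
 [ 0.434 -0.    -0.901]
 [-0.    -1.     0.   ]]
top module 297 43.8 [499.5  -7.5  44. ] [array([499.9,  -7.6]), array([31. , 87.4]), np.float64(19.3)]
top box 1301 110.4 [ 551.4 -285.1  110.2] [array([ 553. , -286.2]), array([122. , 113.2]), np.float64(17.6)]
top lip 144 116.9 [ 553.2 -286.7  117.4] [array([ 547.2, -283.9]), array([91.5, 90.5]), np.float64(6.6)]
scene module 277 42.4 [501.2 -11.9  42.1] [array([499.6, -10.7]), array([32. , 93.2]), np.float64(18.9)]
scene box 1887 108.3 [ 555.9 -292.1  108.4] [array([ 551.5, -288.1]), array([123.4, 114.4]), np.float64(17.6)]
scene lip 94 116.5 [ 550.4 -288.5  116.6] [array([ 551.9, -288.9]), array([60.2, 46.7]), np.float64(17.0)]
```

View pics/topcrop.png

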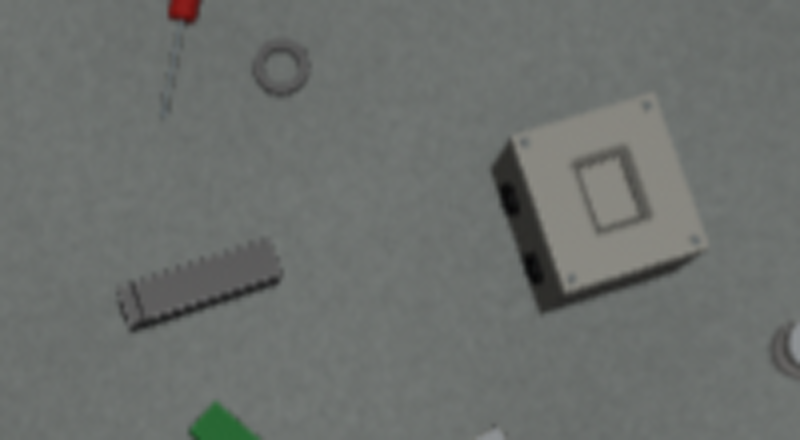

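>>> send_rows(
  series=[0.7,-0.64,0.08,0.54,0,0.7,-0.64,0.08,0.54,0,0.7,-0.64,0.08,0.54,0,0.7,-0.64,0.08,0.54,0,0.7,-0.64,0.08,0.54,0,0.7,-0.64,0.08,0.54,0,0.7,-0.64,0.08,0.54,0,0.7,-0.64,0.08,0.54,0,0.7,-0.64,0.08,0.54,0,0.7,-0.64,0.08,0.54,0,0.7,-0.64,0.08,0.54,0,0.7,-0.64,0.08,0.54,0,0.7,-0.64,0.08,0.54,0,0.7,-0.64,0.08,0.54,0,0.7,-0.64,0.08,0.54,0,0.7,-0.64,0.08,0.54,0],
  newtons=20,
)

```text
time: 2.53
ee_pos: [479.8, 49.8, 180.3]
eef_rot: [0.158, 0.69, -0.689, -0.157]
force: [0.6, 0.8, 1.3]
grip_width: 59.9
```

>>> send_rows(
  series=[0.7,0,0,0,0.98,0.7,0,0,0,0.98,0.7,0,0,0,0.98,0.7,0,0,0,0.98,0.7,0,0,0,0.98,0.7,0,0,0,0.98,0.7,0,0,0,0.98,0.7,0,0,0,0.98,0.7,0,0,0,0.98,0.7,0,0,0,0.98,0.7,0,0,0,0],
)

```text
time: 3.45
ee_pos: [479.4, 51.5, 180.2]
eef_rot: [0.41, 0.576, -0.576, -0.41]
force: [1.1, -1.1, -0.2]
grip_width: 59.9
```

```bash
cat >> h.py <<'E'
def st():
    s=read_state(); M=R.from_quat(s['eef_rot']).as_matrix()
    print('t',round(s['time'],2),'tcp',s['ee_pos'].round(1),'zang',np.degrees(np.arctan2(M[1,2],M[0,2])).round(2),'tilt',M[2].round(3),'F',s['force'].round(1),'w',round(s['grip_width'],1),'j',s['joints'].round(2)); return s,M
def go(target,ang=None):
    s,M=st(); d=np.array(target)-s['ee_pos']; u=M.T@d/40
    print('units x,y,z',u.round(3),'dist',np.linalg.norm(d).round(1))
    if ang is not None:
        a=np.degrees(np.arctan2(M[1,2],M[0,2])); e=(a-ang+180)%360-180; print('yaw units',round(np.radians(e)/.08,3))
E
python3 - <<'E'
from h import *
st()
p,W,c=shot("wrist","w1")
p2,W2,c2=shot("top")
for n,W,c in (("wrist",W,c),("top",W2,c2)):
    m=(W[...,2]>36)&(W[...,2]<52)&(np.hypot(W[...,0]-494,W[...,1]-11)<90)&(W[...,0]>445)
    P=W[m]; r=rect(P); print(n,len(P),P.mean(0).round(1),r); print(cv2.boxPoints(r).round(1))
b=p2.astype(int); g=(b[...,1]>b[...,0]+40)&(b[...,1]>b[...,2]+40)
P=W2[g]; P=P[P[:,2]>10]; r=rect(P); print("green",r,cv2.boxPoints(r).round(1))
E
```

```text
t 3.45 tcp [479.4  51.5 180.2] zang -160.79 tilt [-0. -1. -0.] F [ 1.1 -1.1 -0.2] w 59.9 j [ 0.53 -0.28 -0.3   0.   -1.55 -0.19]
wrist 4369 [493.5   4.9  44. ] ((492.22259521484375, 9.295440673828125), (30.09099006652832, 121.5235824584961), 18.824174880981445)
[[458.4  62. ]
 [497.6 -53.1]
 [526.1 -43.4]
 [486.9  71.7]]
top 289 [498.9  -7.7  44.1] ((494.2135009765625, 8.968994140625), (30.790414810180664, 121.62340545654297), 18.856630325317383)
[[460.   61.5]
 [499.3 -53.6]
 [528.4 -43.6]
 [489.1  71.5]]
green ((355.0326232910156, -39.839420318603516), (116.60491180419922, 27.412673950195312), 49.256629943847656) [[306.6 -75.1]
 [327.4 -93. ]
 [403.5  -4.6]
 [382.7  13.3]]
```

View pics/w1.png

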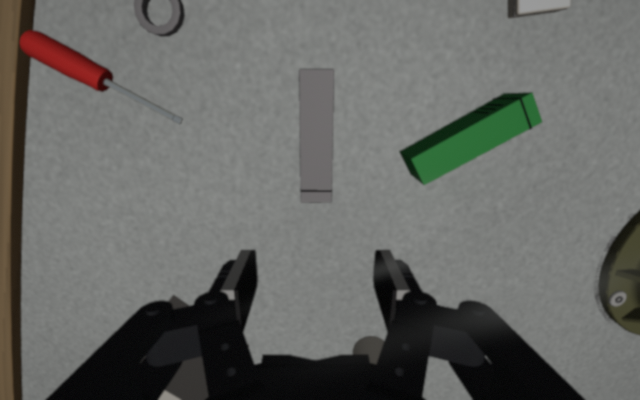

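>>> send_rows(
  series=[0.7,0.04,0.7,0.03,0.08,0.7,0,0.9,0,0,0.7,0,0.9,0,0,0.7,0,0.9,0,0,0.7,0,0.6,0,0,0.7,0,0.37,0,0,0.7,0,0,0,0,0.7,0,0,0,0],
)

```text
time: 4.22
ee_pos: [477.6, 52.3, 5.3]
eef_rot: [-0.41, -0.575, 0.577, 0.41]
force: [0.2, 0.4, 0.7]
grip_width: 60.4
```

```bash
python3 - <<'E'
from h import *
st()
p,W,c=shot("wrist","w2")
E
```

```text
t 4.22 tcp [477.6  52.3   5.3] zang -160.91 tilt [-0.001 -1.     0.001] F [0.2 0.4 0.7] w 60.4 j [ 0.53 -0.19 -0.55  0.   -1.21 -0.2 ]
```

View pics/w2.png

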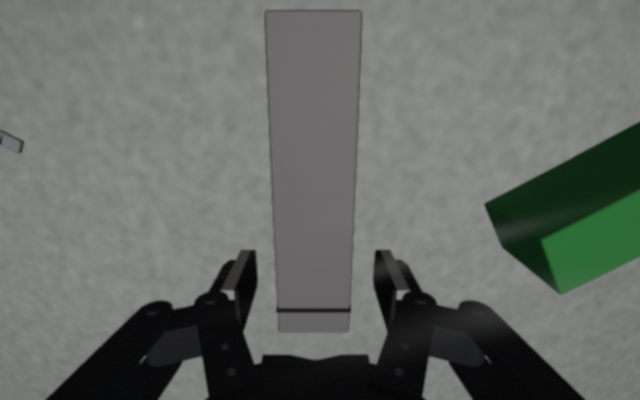

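Straddling the module between px 256 and 375, with the band at (313,310). Closing at 20 N, then a small lift.

>>> send_rows(
  series=[0,0,0,0,0,0,0,0,0,0,0,0,0,0,0,0,0,0,0,0,0,0,0,0,0,0,0,0,0,0,0,0,0,0,0,0,0,0,0,0],
  newtons=20,
)

```text
time: 4.93
ee_pos: [478.6, 53.0, 6.8]
eef_rot: [0.411, 0.576, -0.575, -0.41]
force: [-1.8, 0.7, 5.3]
grip_width: 29.9
```

>>> send_rows(
  series=[0,0,-0.2,0,0,0,0,-0.2,0,0,0,0,-0.2,0,0,0,0,-0.2,0,0,0,0,-0.2,0,0,0,0,0,0,0],
)

```text
time: 5.43
ee_pos: [478.8, 52.9, 47.6]
eef_rot: [0.411, 0.577, -0.575, -0.41]
force: [-0.4, 0.9, -1.9]
grip_width: 29.6
```

```bash
python3 - <<'E'
from h import *
st()
p,W,c=shot("wrist","w3"); p,W,c=shot("scene")
u=proj([490,10,40],c)[0].astype(int); cv2.imwrite("pics/s3.png",cv2.resize(p[u[1]-70:u[1]+70,u[0]-90:u[0]+90],None,fx=4,fy=4))
E
```

```text
t 5.43 tcp [478.8  52.9  47.6] zang -160.99 tilt [-0.    -1.    -0.003] F [-0.4  0.9 -1.9] w 29.6 j [ 0.53 -0.23 -0.51  0.   -1.29 -0.2 ]
```

View pics/s3.png

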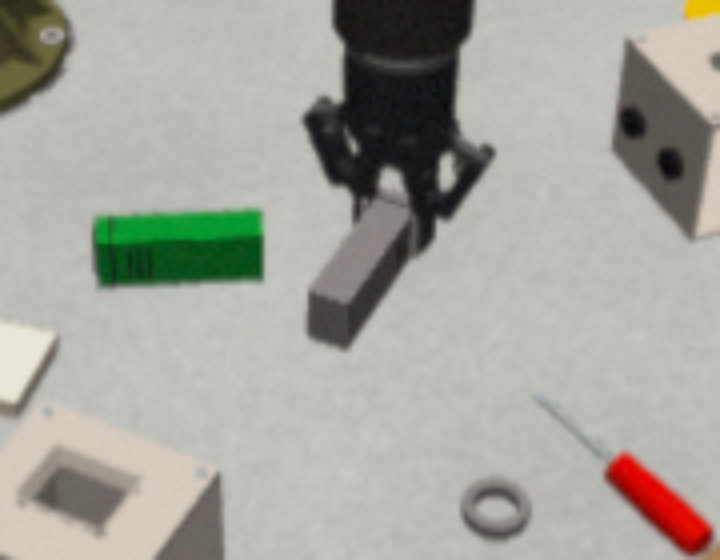

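View pics/w3.png

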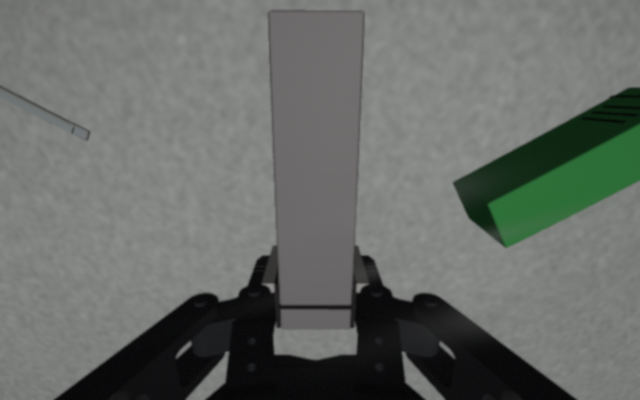

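>>> send_rows(
  series=[0,0,0.3,0,0,0,0,0.2,0,0,0.35,0,0,0,0,0.35,0,0,0,0],
)

```text
time: 5.87
ee_pos: [476.8, 52.1, 23.7]
eef_rot: [-0.41, -0.575, 0.577, 0.411]
force: [0.1, 0.2, -2.4]
grip_width: 29.8
```

```bash
cat >> h.py <<'E'
def tilt(tag):
    s,M=st(); p,W,c=shot("wrist",tag)
    tp=s['ee_pos']; L=(W-tp)@M  # tool frame
    m=(np.abs(L[...,2])<11)&(L[...,0]<-15)&(L[...,0]>-125)&(W[...,2]>14)
    P=L[m]
    if len(P)<50: print('few',len(P)); return
    a=np.polyfit(P[:,0],-P[:,1],1); print('n',len(P),'tilt deg',np.degrees(np.arctan(a[0])).round(1),'x range',P[:,0].min().round(1),P[:,0].max().round(1),'topface z at x=-20',(np.polyval(a,-20)+tp[2]).round(1))
E
python3 - <<'E'
from h import *
tilt("w4")
E
```

```text
t 5.87 tcp [476.8  52.1  23.7] zang -161.01 tilt [-0.001 -1.     0.003] F [ 0.1  0.2 -2.4] w 29.8 j [ 0.53 -0.21 -0.53 -0.   -1.25 -0.2 ]
n 17384 tilt deg 6.6 x range -107.0 -15.0 topface z at x=-20 67.8
```

View pics/w4.png

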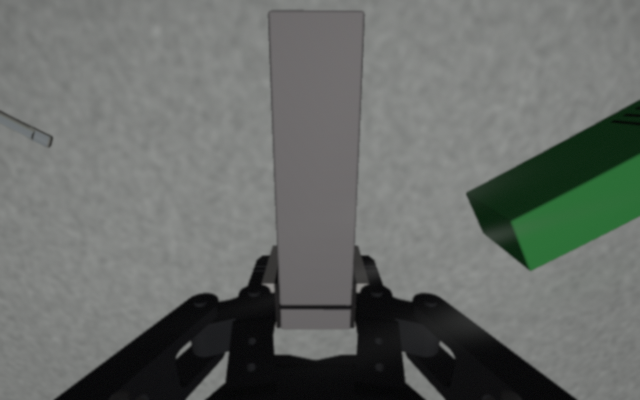

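>>> send_rows(
  series=[0.36,0,0,0,0,0.36,0,0,0,0],
)

```text
time: 6.08
ee_pos: [478.2, 52.6, 26.0]
eef_rot: [0.411, 0.576, -0.576, -0.41]
force: [-0.0, 0.3, -0.5]
grip_width: 30.4
```

```bash
python3 - <<'E'
from h import *
tilt("w5")
E
```

```text
t 6.08 tcp [478.2  52.6  26. ] zang -160.99 tilt [-0.    -1.    -0.001] F [-0.   0.3 -0.5] w 30.4 j [ 0.53 -0.21 -0.53  0.   -1.25 -0.2 ]
n 12818 tilt deg 10.6 x range -106.8 -15.0 topface z at x=-20 55.3
```

>>> send_rows(
  series=[0.353,0,0,0,0,0.353,0,0,0,0,0.353,0,-0.1,0,0,0.353,0,-0.1,0,0,0.353,-0.02,-0.1,0,0,0.353,-0.02,-0.1,0,0,0.353,0,0,0,0],
)

```text
time: 6.72
ee_pos: [478.8, 51.1, 42.6]
eef_rot: [0.411, 0.576, -0.575, -0.41]
force: [-0.7, -1.2, 0.2]
grip_width: 30.4
```

```bash
python3 - <<'E'
from h import *
tilt("w6")
E
```

```text
t 6.72 tcp [478.8  51.1  42.6] zang -161.0 tilt [-0.    -1.    -0.002] F [-0.7 -1.2  0.2] w 30.4 j [ 0.53 -0.23 -0.51  0.   -1.29 -0.2 ]
n 10031 tilt deg 16.6 x range -105.2 -15.0 topface z at x=-20 61.5
```

View pics/w6.png

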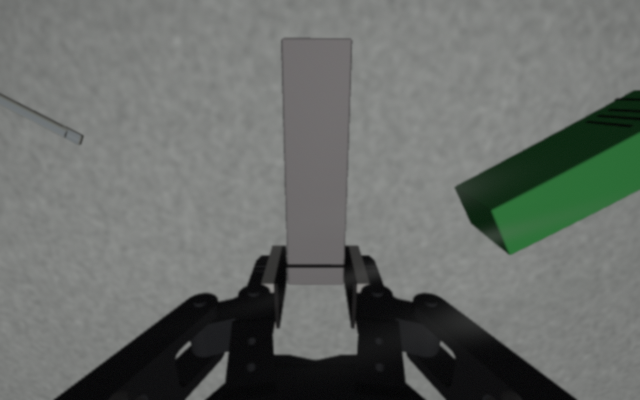

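>>> send_rows(
  series=[0.38,0,0.15,0,0,0.38,0,0.15,0,0,0,0,0,0,0,0,0,0,0,0,0,0,0,0,0,0,0,-0.25,0,0,0,0,-0.25,0,0,0,0,-0.25,0,0,0,0,0,0,0],
)

```text
time: 7.52
ee_pos: [480.0, 51.5, 62.9]
eef_rot: [0.412, 0.577, -0.574, -0.409]
force: [0.9, -0.1, -1.1]
grip_width: 29.5
```

```bash
python3 - <<'E'
from h import *
tilt("w7")
E
```

```text
t 7.52 tcp [480.   51.5  62.9] zang -160.98 tilt [-0.    -1.    -0.005] F [ 0.9 -0.1 -1.1] w 29.5 j [ 0.53 -0.24 -0.49  0.   -1.32 -0.2 ]
n 12386 tilt deg 12.5 x range -105.9 -15.0 topface z at x=-20 92.2
```

>>> send_rows(
  series=[0.35,0,0,0,0,0.35,0,0,0,0,0.35,0,0,0,0],
)

```text
time: 7.82
ee_pos: [477.9, 50.9, 58.8]
eef_rot: [-0.41, -0.575, 0.576, 0.411]
force: [0.5, 0.1, -0.8]
grip_width: 30.0
```

```bash
python3 - <<'E'
from h import *
tilt("w8")
E
```

```text
t 7.82 tcp [477.9  50.9  58.8] zang -161.0 tilt [-0.    -1.     0.001] F [ 0.5  0.1 -0.8] w 30.0 j [ 0.53 -0.24 -0.49 -0.   -1.32 -0.2 ]
n 11705 tilt deg 16.2 x range -105.7 -15.0 topface z at x=-20 86.8
```

>>> send_rows(
  series=[0.35,0,0,0,0,0.35,0,0,0,0,0.35,0,0,0,0,0.35,0,0,0,0],
)

```text
time: 8.2
ee_pos: [478.2, 51.0, 59.2]
eef_rot: [-0.411, -0.576, 0.576, 0.411]
force: [0.0, 0.4, -2.2]
grip_width: 29.9
```

```bash
python3 - <<'E'
from h import *
tilt("w9")
E
```

```text
t 8.2 tcp [478.2  51.   59.2] zang -161.0 tilt [-0. -1.  0.] F [ 0.   0.4 -2.2] w 29.9 j [ 0.53 -0.24 -0.49  0.   -1.32 -0.2 ]
n 9302 tilt deg 30.8 x range -101.7 -15.0 topface z at x=-20 83.0
```

>>> send_rows(
  series=[0.354,0,0,0,0,0.35,0,0,0,0],
)

```text
time: 8.42
ee_pos: [478.6, 51.1, 59.7]
eef_rot: [0.411, 0.576, -0.576, -0.41]
force: [-0.5, 0.1, -0.3]
grip_width: 29.5
```

```bash
python3 - <<'E'
from h import *
tilt("w10")
E
```

```text
t 8.42 tcp [478.6  51.1  59.7] zang -160.99 tilt [-0.    -1.    -0.001] F [-0.5  0.1 -0.3] w 29.5 j [ 0.53 -0.24 -0.49  0.   -1.32 -0.2 ]
n 6818 tilt deg 29.6 x range -91.6 -15.0 topface z at x=-20 71.7
```

```bash
python3 - <<'E'
from h import *
p,W,c=shot("scene")
u=proj([490,10,60],c)[0].astype(int); a=cv2.resize(p[u[1]-70:u[1]+70,u[0]-70:u[0]+70],None,fx=4,fy=4)
b=cv2.imread("pics/w10.png"); b=cv2.resize(b,None,fx=.5,fy=.5)
cv2.imwrite("pics/s11.png",a)
E
```

```text
(no output)
```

View pics/s11.png

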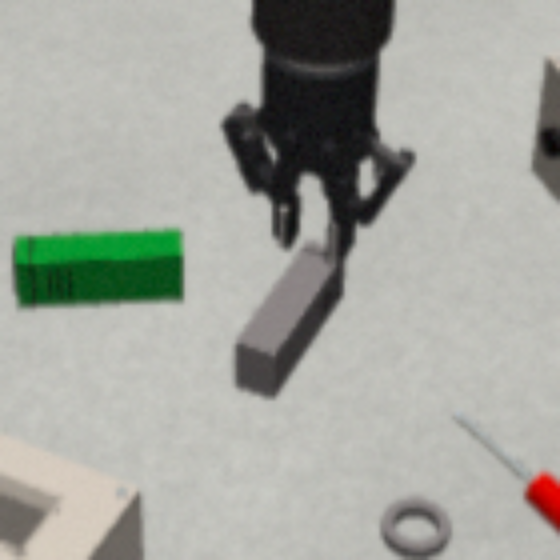

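View pics/w10.png

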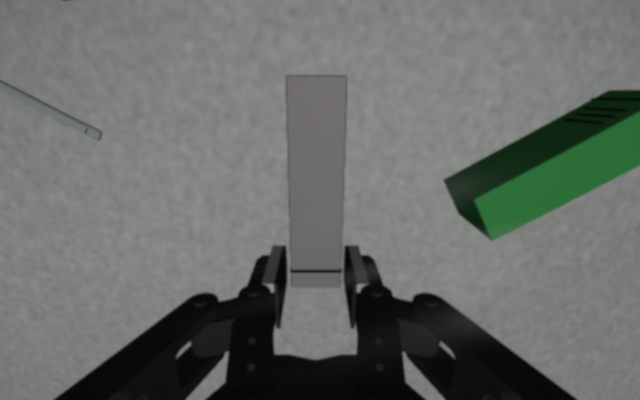

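```bash
cat >> h.py <<'E'
def face(tag,W=None):
    s,M=st(); p,W,c=shot("wrist",tag)
    tp=s['ee_pos']; L=(W-tp)@M
    h=W[...,2]
    m=(np.abs(L[...,2])<10)&(L[...,0]<60)&(L[...,0]>-135)&(h>8)&(h-tp[2]<60)
    col=np.zeros_like(m); col[:,300:335]=True; m&=col
    P=np.c_[L[m][:,0],h[m]]
    # ransac line
    rng=np.random.default_rng(0); best=None
    for _ in range(300):
        i,j=rng.choice(len(P),2,replace=False); v=P[j]-P[i]; n=np.linalg.norm(v)
        if n<20: continue
        v/=n; e=np.abs((P-P[i])@np.array([-v[1],v[0]])); k=e<1.5
        if best is None or k.sum()>best.sum(): best=k
    Q=P[best]; c0=Q.mean(0); v=np.linalg.svd(Q-c0,full_matrices=False)[2][0]; v*=np.sign(v[0]) 
    t=(Q-c0)@v; a=c0+v*t.min(); b=c0+v*t.max()
    n=np.array([v[1],-v[0]]) # into body (down)
    print('n',best.sum(),'tilt',np.degrees(np.arctan2(v[1],v[0])).round(1),'face foot-end (x,h)',a.round(1),'top-end',b.round(1),'len',(t.max()-t.min()).round(1),'| lower foot edge',(a+44*n).round(1),'| axis foot',(a+22*n).round(1),'axis top',(b+22*n).round(1),'| grasp h',round(tp[2]+18.7,1))
E
python3 - <<'E'
from h import *
face("w12")
E
```

```text
t 8.52 tcp [478.5  51.1  59.7] zang -160.99 tilt [-0.    -1.    -0.001] F [ 0.   0.7 -0.4] w 29.9 j [ 0.53 -0.24 -0.49  0.   -1.32 -0.2 ]
n 6700 tilt 0.0 face foot-end (x,h) [-91.6  44. ] top-end [28.3 44. ] len 119.9 | lower foot edge [-91.6   0. ] | axis foot [-91.6  22. ] axis top [28.3 22. ] | grasp h 78.4
```

>>> send_rows(
  series=[0.65,0.28,0,0,0,0.65,0.28,0,0,0,0.65,0,0,0,0,0.65,0,0.6,0,0,0.65,0,0.5,0,0,0.65,0,0.27,0,0,0,0,0,0,0,0,0,0,0,0,0,0,0,0,0,0,0,0,0,0,0,0,0,0,0,0,0,-0.25,0,0,0,0,-0.25,0,0,0,0,-0.25,0,0,0,0,-0.25,0,0,0,0,0,0,0],
)

```text
time: 9.9
ee_pos: [472.6, 72.9, 48.0]
eef_rot: [0.412, 0.577, -0.574, -0.409]
force: [0.0, 0.3, -1.8]
grip_width: 29.4
```

```bash
python3 - <<'E'
from h import *
face("w13")
E
```

```text
t 9.9 tcp [472.6  72.9  48. ] zang -160.98 tilt [-0.    -1.    -0.005] F [ 0.   0.3 -1.8] w 29.4 j [ 0.58 -0.25 -0.52  0.   -1.3  -0.25]
n 10939 tilt 0.1 face foot-end (x,h) [-109.3   86.7] top-end [ 6.3 87. ] len 115.5 | lower foot edge [-109.2   42.7] | axis foot [-109.2   64.7] axis top [ 6.3 65. ] | grasp h 66.7
```

View pics/w13.png

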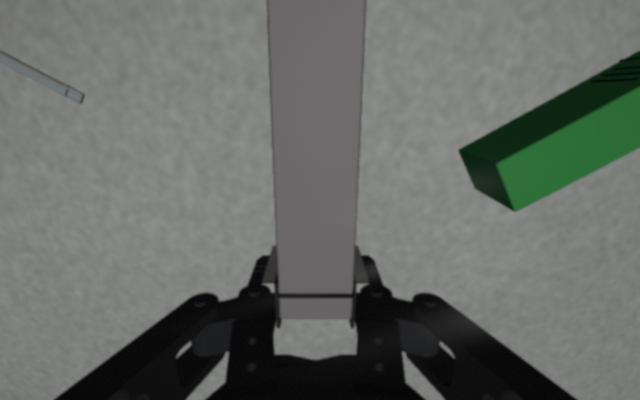

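>>> send_rows(
  series=[0.35,0,0,0,0,0.35,0,0,0,0,0.35,0,0,0,0],
)

```text
time: 10.2
ee_pos: [470.5, 72.1, 43.8]
eef_rot: [-0.41, -0.575, 0.576, 0.411]
force: [-0.1, -0.1, -1.8]
grip_width: 30.1
```

```bash
python3 - <<'E'
from h import *
face("w14")
E
```

```text
t 10.2 tcp [470.5  72.1  43.8] zang -161.0 tilt [-0.    -1.     0.001] F [-0.1 -0.1 -1.8] w 30.1 j [ 0.58 -0.24 -0.52 -0.   -1.29 -0.25]
n 10911 tilt 0.7 face foot-end (x,h) [-109.6   81.5] top-end [ 6.3 82.9] len 115.8 | lower foot edge [-109.    37.5] | axis foot [-109.3   59.5] axis top [ 6.5 60.9] | grasp h 62.5
```

>>> send_rows(
  series=[0.35,0,0,0,0,0.35,0,0,0,0,0.35,0,0,0,0],
)

```text
time: 10.5
ee_pos: [470.9, 72.2, 44.4]
eef_rot: [-0.411, -0.576, 0.576, 0.411]
force: [0.2, -0.5, -2.4]
grip_width: 30.1
```

```bash
python3 - <<'E'
from h import *
face("w15")
E
```

```text
t 10.5 tcp [470.9  72.2  44.4] zang -161.0 tilt [-0. -1.  0.] F [ 0.2 -0.5 -2.4] w 30.1 j [ 0.58 -0.24 -0.52  0.   -1.29 -0.25]
n 9726 tilt 20.6 face foot-end (x,h) [-112.4   41.2] top-end [-0.2 83.4] len 119.9 | lower foot edge [-96.9  -0. ] | axis foot [-104.7   20.6] axis top [ 7.6 62.8] | grasp h 63.1
```

>>> send_rows(
  series=[0.35,0,-0.1,0,0,0.35,0,-0.1,0,0,0.35,0,-0.1,0,0,0.35,0,-0.1,0,0,0.35,0,-0.1,0,0,0.35,0,0,0,0],
)

```text
time: 11.05
ee_pos: [471.5, 72.4, 65.8]
eef_rot: [0.411, 0.576, -0.575, -0.41]
force: [-0.5, 1.6, -0.3]
grip_width: 30.2
```

```bash
python3 - <<'E'
from h import *
face("w16")
E
```

```text
t 11.05 tcp [471.5  72.4  65.8] zang -160.99 tilt [-0.    -1.    -0.002] F [-0.5  1.6 -0.3] w 30.2 j [ 0.58 -0.26 -0.49  0.   -1.33 -0.25]
n 8277 tilt 34.0 face foot-end (x,h) [-103.9   36.2] top-end [ -4.4 103.5] len 120.1 | lower foot edge [-79.3  -0.2] | axis foot [-91.6  18. ] axis top [ 7.9 85.2] | grasp h 84.5
```

>>> send_rows(
  series=[0.35,0,-0.1,0,0,0.35,0,-0.1,0,0,0.35,0,-0.1,0,0,0.35,-0.05,-0.08,0,0,0.35,-0.05,-0.08,0,0,0.35,0,0,0,0],
)

```text
time: 11.6
ee_pos: [472.7, 68.2, 83.8]
eef_rot: [0.411, 0.576, -0.575, -0.41]
force: [-0.0, -0.3, -0.0]
grip_width: 30.0
```

```bash
python3 - <<'E'
from h import *
face("w17")
E
```

```text
t 11.6 tcp [472.7  68.2  83.8] zang -161.01 tilt [-0.    -1.    -0.001] F [-0.  -0.3 -0. ] w 30.0 j [ 0.57 -0.27 -0.47  0.   -1.37 -0.24]
n 6557 tilt 48.4 face foot-end (x,h) [-88.7  28.9] top-end [ -8.5 119.1] len 120.7 | lower foot edge [-55.8  -0.3] | axis foot [-72.3  14.3] axis top [  8.  104.5] | grasp h 102.5
```

>>> send_rows(
  series=[0.348,-0.12,-0.08,0,0,0.348,-0.12,-0.08,0,0,0.348,-0.12,-0.07,0,0,0.348,-0.12,-0.06,0,0,0.348,-0.12,-0.05,0,0,0.348,-0.12,-0.04,0,0,0.348,0,0,0,0],
)

```text
time: 12.23
ee_pos: [482.0, 40.4, 98.4]
eef_rot: [0.411, 0.575, -0.575, -0.411]
force: [0.4, 0.4, -1.5]
grip_width: 29.8
```

```bash
python3 - <<'E'
from h import *
face("w18")
E
```

```text
t 12.23 tcp [482.   40.4  98.4] zang -161.05 tilt [-0. -1. -0.] F [ 0.4  0.4 -1.5] w 29.8 j [ 0.5  -0.26 -0.43  0.   -1.4  -0.17]
n 6462 tilt 48.9 face foot-end (x,h) [-87.4  43.3] top-end [ -8.8 133.6] len 119.7 | lower foot edge [-54.2  14.4] | axis foot [-70.8  28.8] axis top [  7.8 119.1] | grasp h 117.1
```

View pics/w18.png

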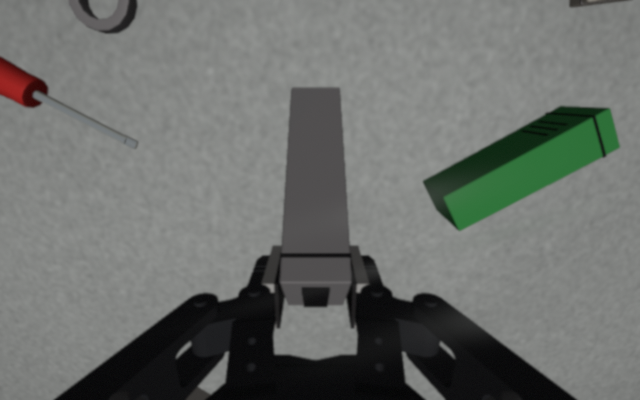

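>>> send_rows(
  series=[0.35,0,0,0,0,0.35,0,0,0,0,0.351,0,0,0,0,0.351,0,0,0,0],
)

```text
time: 12.62
ee_pos: [481.7, 41.4, 98.3]
eef_rot: [0.411, 0.576, -0.576, -0.41]
force: [0.2, -0.1, 0.1]
grip_width: 29.9
```

```bash
python3 - <<'E'
from h import *
face("w19")
E
```

```text
t 12.62 tcp [481.7  41.4  98.3] zang -160.98 tilt [-0. -1. -0.] F [ 0.2 -0.1  0.1] w 29.9 j [ 0.5  -0.26 -0.43  0.   -1.4  -0.17]
n 4982 tilt 60.3 face foot-end (x,h) [-73.   21.2] top-end [-12.9 126.5] len 121.3 | lower foot edge [-34.8  -0.6] | axis foot [-53.9  10.3] axis top [  6.2 115.6] | grasp h 117.0
```

>>> send_rows(
  series=[0.35,-0.14,-0.02,0,0,0.35,-0.14,-0.02,0,0,0.35,-0.14,-0.02,0,0,0.35,-0.14,0,0,0,0.35,-0.14,0,0,0,0.35,0,0,0,0],
)

```text
time: 13.17
ee_pos: [491.4, 13.6, 101.1]
eef_rot: [0.411, 0.575, -0.575, -0.411]
force: [-1.2, 0.6, 4.4]
grip_width: 30.1
```

```bash
python3 - <<'E'
from h import *
face("w20")
E
```

```text
t 13.17 tcp [491.4  13.6 101.1] zang -161.06 tilt [-0.001 -1.    -0.001] F [-1.2  0.6  4.4] w 30.1 j [ 0.44 -0.23 -0.41  0.   -1.4  -0.11]
n 3645 tilt 74.8 face foot-end (x,h) [-47.5  10.8] top-end [-15.6 128.4] len 121.9 | lower foot edge [-5.1 -0.7] | axis foot [-26.3   5. ] axis top [  5.6 122.6] | grasp h 119.8
```

View pics/w20.png

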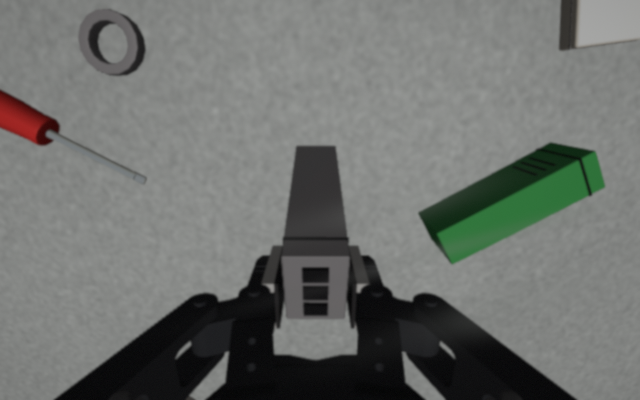

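>>> send_rows(
  series=[0.35,-0.14,0,0,0,0.35,-0.14,0,0,0,0.35,-0.14,0,0,0,0.35,-0.14,0,0,0,0.35,-0.08,0,0,0,0.35,0,0,0,0],
)

```text
time: 13.72
ee_pos: [498.7, -10.2, 99.5]
eef_rot: [-0.41, -0.575, 0.576, 0.411]
force: [-0.5, -0.5, -2.5]
grip_width: 30.1
```

```bash
python3 - <<'E'
from h import *
face("w21")
E
```

```text
t 13.72 tcp [498.7 -10.2  99.5] zang -161.06 tilt [ 0.    -1.     0.002] F [-0.5 -0.5 -2.5] w 30.1 j [ 0.38 -0.21 -0.39 -0.   -1.39 -0.05]
n 2542 tilt 86.2 face foot-end (x,h) [-25.5   8. ] top-end [-17.7 124.2] len 116.4 | lower foot edge [18.4  5.1] | axis foot [-3.6  6.5] axis top [  4.2 122.7] | grasp h 118.2
```

View pics/w21.png

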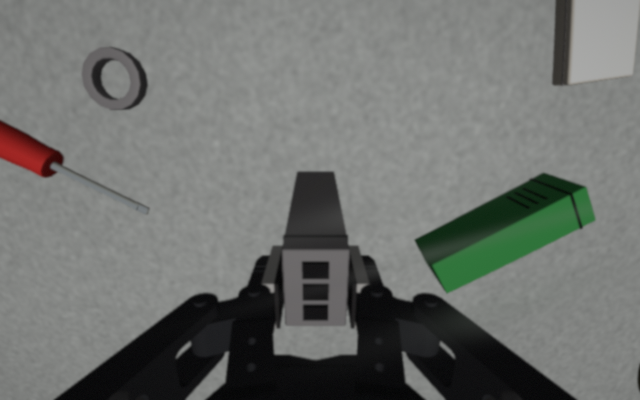

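>>> send_rows(
  series=[0.35,0,0.05,0,0,0.35,0,0.05,0,0,0.356,0,0,0,0,0.36,0,0,0,0,0.37,0,0,0,0,0.39,0,0,0,0,0.42,0,0,0,0,0.5,0,0,0,0,0.6,0,0,0,0,0.6,0,0,0,0],
)

```text
time: 14.6
ee_pos: [499.1, -9.4, 96.5]
eef_rot: [-0.411, -0.576, 0.576, 0.411]
force: [0.2, -0.2, 0.3]
grip_width: 51.2
```

```bash
python3 - <<'E'
from h import *
face("w22")
p,W,c=shot("scene")
u=proj([498,-10,60],c)[0].astype(int); a=cv2.resize(p[u[1]-70:u[1]+70,u[0]-70:u[0]+70],None,fx=4,fy=4)
cv2.imwrite("pics/s22.png",a)
E
```

```text
t 14.6 tcp [499.1  -9.4  96.5] zang -161.0 tilt [-0. -1.  0.] F [ 0.2 -0.2  0.3] w 51.2 j [ 0.39 -0.21 -0.39  0.   -1.39 -0.05]
n 2317 tilt -0.0 face foot-end (x,h) [-26.4 121.2] top-end [ 17.3 121.2] len 43.6 | lower foot edge [-26.4  77.2] | axis foot [-26.4  99.2] axis top [17.3 99.2] | grasp h 115.2
```

View pics/w22.png

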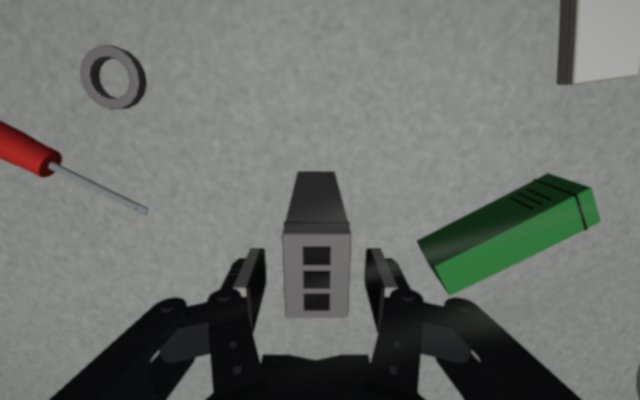

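View pics/s22.png

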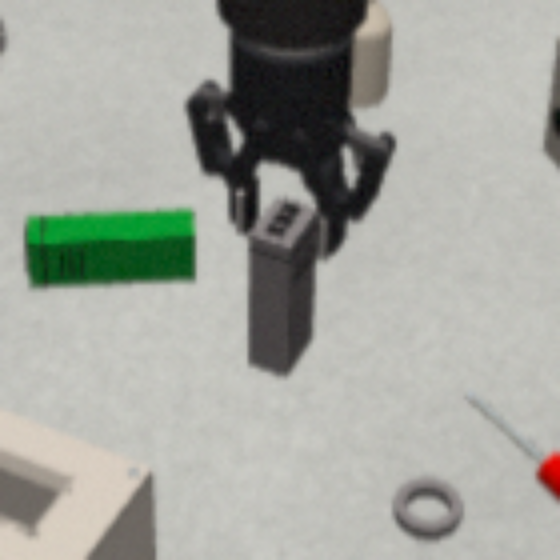

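>>> send_rows(
  series=[0.75,0,0,0,0,0.75,0,-0.4,0,0,0.75,0,-0.5,0,0,0.75,0,-0.4,0,0,0.75,0,-0.2,0,0,0.75,0,0,0,0,0.75,0,0,0,0],
)

```text
time: 15.28
ee_pos: [499.0, -9.3, 156.0]
eef_rot: [0.41, 0.576, -0.576, -0.411]
force: [-0.1, 0.2, -0.0]
grip_width: 64.3
```

```bash
python3 - <<'E'
from h import *
s,M=st()
p,W,c=shot("wrist","w23")
m=(W[...,2]>112)&(W[...,2]<128)&(np.hypot(W[...,0]-500,W[...,1]+12)<45); P=W[m]; 
L=(P-s['ee_pos'])@M
k=np.abs(L[:,2])<22; P=P[k]
print(len(P),P.mean(0),rect(P)); c0=rect(P)[0]
go([c0[0],c0[1],83])
E
```

```text
t 15.28 tcp [499.   -9.3 156. ] zang -161.0 tilt [ 0. -1.  0.] F [-0.1  0.2 -0. ] w 64.3 j [ 0.39 -0.23 -0.3  -0.   -1.5  -0.05]
3151 [499.79742399 -15.80611706 120.23473296] ((499.1469421386719, -13.884683609008789), (30.013818740844727, 44.438777923583984), 18.760164260864258)
t 15.33 tcp [498.6  -9.3 155.3] zang -161.0 tilt [ 0.001 -1.     0.001] F [-1.3  0.1 -0.1] w 63.8 j [ 0.39 -0.23 -0.3  -0.   -1.5  -0.05]
units x,y,z [-0.113  1.808  0.023] dist 72.4
```

View pics/w23.png

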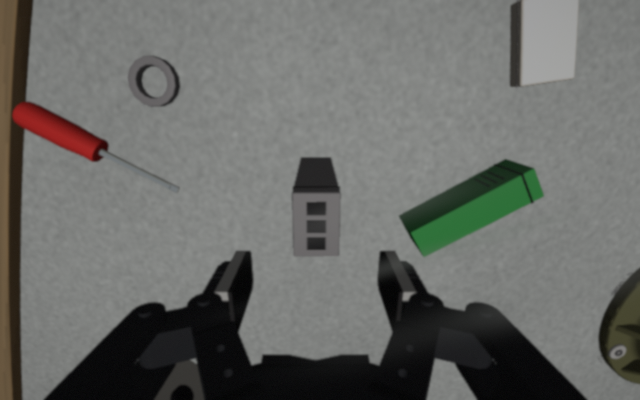

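>>> send_rows(
  series=[0.75,-0.12,0.3,0.02,0,0.75,0,0.5,0,0,0.75,0,0.5,0,0,0.75,0,0.32,0,0,0.75,0,0.19,0,0,0.75,0,0,0,0,0.5,0,0,0,0,0.4,0,0,0,0,0.3,0,0,0,0,0,0,0,0,0,0,0,0,0,0,0,0,0,0,0,0,0,0,0,0,0,0,0,0,0],
  newtons=60,
)

```text
time: 16.5
ee_pos: [500.6, -14.2, 85.5]
eef_rot: [0.411, 0.576, -0.575, -0.41]
force: [-1.0, -0.1, 6.2]
grip_width: 28.8
```

```bash
python3 - <<'E'
from h import *
face("w24")
E
```

```text
t 16.5 tcp [500.6 -14.2  85.5] zang -160.99 tilt [-0.001 -1.    -0.002] F [-1.  -0.1  6.2] w 28.8 j [ 0.38 -0.2  -0.41  0.   -1.36 -0.04]
n 2535 tilt 89.9 face foot-end (x,h) [-21.1   8.5] top-end [-20.8 121.6] len 113.1 | lower foot edge [22.9  8.4] | axis foot [0.9 8.4] axis top [  1.2 121.5] | grasp h 104.2
```

View pics/w24.png

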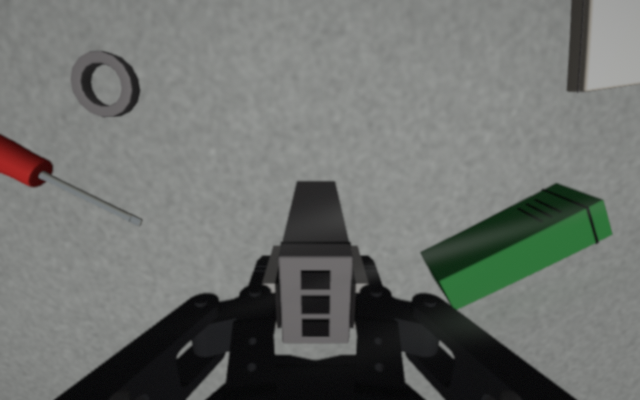

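>>> send_rows(
  series=[0,0,-0.3,0,0,0,0,-0.6,0,0,0,0,-0.7,0,0,0,0,-0.7,0,0,0,0,-0.7,0,0,0,0,-0.5,0,0,0,0,-0.25,0,0,0,0,0,0,0],
)

```text
time: 17.22
ee_pos: [500.5, -14.1, 236.5]
eef_rot: [0.411, 0.577, -0.575, -0.41]
force: [0.8, 0.3, -1.9]
grip_width: 29.3
```

>>> send_rows(
  series=[0,0,0,0,0.5,0,0,0,0,0.95,0,0,0,0,0.95,0,0,0,0,0.95,0,0,0,0,0.95,0,0,0,0,0.95,0,0,0,0,0.95,0,0,0,0,0.95,0,0,0,0,0.95,0,0,0,0,0.95,0,0,0,0,0.95,0,0,0,0,0.95,0,0,0,0,0.95,0,0,0,0,0.95,0,0,0,0,0.95,0,0,0,0,0.95,0,0,0,0,0.95,0,0,0,0,0.95,0,0,0,0,0.95,0,0,0,0,0.95],
)

```text
time: 18.88
ee_pos: [499.1, -14.1, 231.6]
eef_rot: [-0.692, -0.144, 0.147, 0.692]
force: [-0.8, 0.6, -1.1]
grip_width: 29.3
```

>>> send_rows(
  series=[0,0,0,0,0.95,0,0,0,0,0.5,0,0,0,0,0],
)

```text
time: 19.13
ee_pos: [499.2, -14.1, 231.8]
eef_rot: [-0.699, -0.105, 0.107, 0.699]
force: [0.1, 0.4, -2.4]
grip_width: 29.2
```

```bash
python3 - <<'E'
from h import *
go([552,-287,237],-252.4)
E
```

```text
t 19.13 tcp [499.2 -14.1 231.8] zang 107.25 tilt [-0.003 -1.     0.001] F [ 0.1  0.4 -2.4] w 29.2 j [ 0.38 -0.23 -0.16 -0.   -1.64 -1.65]
units x,y,z [-0.762 -0.132 -6.907] dist 278.0
yaw units -0.076
```

>>> send_rows(
  series=[0,0.1,-0.05,-0.4,0,0,0.1,-0.05,-0.7,0,0,0.1,0,-0.75,0,0,0.1,0,-0.75,0,0,0.1,0,-0.75,0,0,0.1,0,-0.75,0,0,0.1,0,-0.75,0,0,0.1,0,-0.75,0,0,0.1,0,-0.7,0,0,0.1,0,-0.4,0,0,0,0,-0.2,-0.08,0,0,0,0,0,0,0,0,0,0],
)

```text
time: 20.22
ee_pos: [619.9, -265.4, 236.8]
eef_rot: [-0.698, -0.108, 0.11, 0.699]
force: [0.1, 0.3, -1.7]
grip_width: 29.6
```

```bash
python3 - <<'E'
from h import *
s,M=st()
p,W,c=shot("wrist","w25")
m=(W[...,2]>106)&(W[...,2]<112.5)&(np.hypot(W[...,0]-552,W[...,1]+287)<95); P=W[m]; print(len(P),rect(P), P[:,2].mean())
m=(W[...,2]>115)&(W[...,2]<124)&(np.hypot(W[...,0]-552,W[...,1]+287)<50); P=W[m]; print('lip',len(P),rect(P),np.median(P[:,2]))
for q in ("slot","slot_box"): print(eyes.place_of(q,"wrist"))
print(eyes.place_of("module","wrist"))
E
```

```text
t 20.22 tcp [ 619.9 -265.4  236.8] zang 107.72 tilt [-0.002 -1.     0.001] F [ 0.1  0.3 -1.7] w 29.6 j [-0.11  0.24  0.32 -0.   -1.65 -1.15]
15279 ((549.7606811523438, -286.24139404296875), (120.3897933959961, 110.47515869140625), 18.08873748779297) 110.06429525780297
lip 1145 ((549.998291015625, -286.4392395019531), (58.54523849487305, 45.0764274597168), 17.605777740478516) 117.55576625317367
[{'xyz': [546.0, -284.6, 112.0], 'conf': 0.98}]
[{'xyz': [550.9, -285.7, -0.2], 'conf': 0.82}]
[{'xyz': [396.8, 3.7, 21.6], 'conf': 0.71}, {'xyz': [625.7, -266.3, 152.7], 'conf': 0.63}]
```

View pics/w25.png

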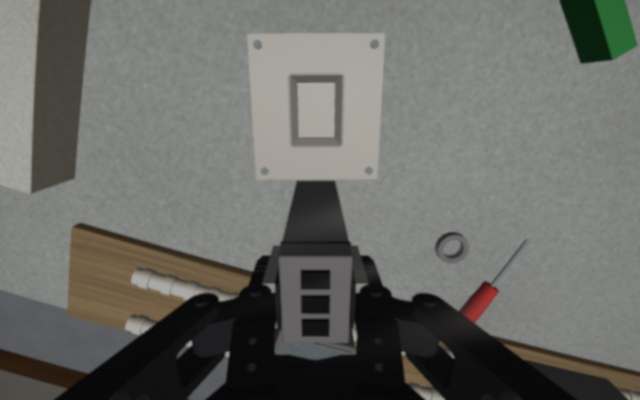

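```bash
python3 - <<'E'
from h import *
s,M=st(); tp=s['ee_pos']
p,W,c=shot("wrist")
L=(W-tp)@M
def rep(n,m):
    P=L[m]; r=cv2.minAreaRect(np.c_[P[:,0],P[:,2]].astype(np.float32)); print(n,len(P),'xz',np.round(r[0],2),np.round(r[1],1),round(r[2],2),'h',np.median(W[m][:,2]).round(1))
h=W[...,2]
rep('box',(h>106)&(h<112.5)&(np.hypot(W[...,0]-550,W[...,1]+286)<95))
rep('lip',(h>115)&(h<124)&(np.hypot(W[...,0]-550,W[...,1]+286)<50))
for a in (1,2,3): 
    m=(np.abs(h-(tp[2]+35.5))<a)&(np.abs(L[...,2])<15.6)&(np.abs(L[...,0])<35); rep('top',m)
# front face of module: depth x at several heights
m=(np.abs(L[...,2])<12)&(L[...,0]<-12)&(L[...,0]>-40)&(h>145)&(h<tp[2]+34)
P=np.c_[h[m],L[m][:,0],L[m][:,2]]
for z in range(150,280,15):
    k=np.abs(P[:,0]-z)<7
    if k.sum()>20: print(z,k.sum(),np.median(P[k,1]).round(2),P[k,2].min().round(1),P[k,2].max().round(1))
m=(np.abs(L[...,2])<20)&(L[...,0]<-10)&(L[...,0]>-35)&(h>140)&(h<tp[2]-5)
for z in range(150,235,12):
    k=m&(np.abs(h-z)<6)
    if k.sum()>20: q=L[k][:,2]; print('side',z,q.min().round(2),q.max().round(2))
E
```

```text
t 20.42 tcp [ 620.2 -264.8  238.7] zang 107.78 tilt [ 0.001 -1.    -0.   ] F [ 0.5 -0.2 -1.3] w 29.2 j [-0.11  0.24  0.32 -0.   -1.65 -1.15]
box 15144 xz [-73.78   0.68] [120.3 110.6] 0.1 h 110.0
lip 1165 xz [-73.46   0.82] [58.9 44.9] 0.01 h 117.6
top 2808 xz [-1.44 -0.02] [31.1 43.9] 89.87 h 273.7
top 5960 xz [-0.92  0.02] [44.9 31.1] 0.15 h 273.4
top 6475 xz [-0.82  0.01] [31.2 45.1] 89.82 h 273.3
150 42 -22.71 -12.0 11.7
165 165 -22.74 -12.0 11.9
180 211 -22.72 -11.9 12.0
195 248 -22.74 -12.0 12.0
210 317 -22.67 -12.0 12.0
225 398 -22.67 -12.0 12.0
240 530 -22.62 -12.0 12.0
255 686 -22.65 -11.9 12.0
270 906 -22.39 -12.0 12.0
side 150 -13.45 14.06
side 162 -14.75 14.99
side 174 -14.54 15.07
side 186 -14.52 14.83
side 198 -14.53 15.2
side 210 -14.73 14.88
side 222 -14.9 15.03
side 234 -14.64 14.99
```

>>> send_rows(
  series=[0,-0.2,0,0.02,0,0,-0.4,0,0,0,0,-0.5,0,0,0,0,-0.4,0,0,0,0,-0.22,0,0,0,0,-0.1,0.2,0,0,0,0,0.3,0,0,0,0,0.1,0,0,0,0,0,0,0],
)

```text
time: 21.22
ee_pos: [550.3, -286.4, 211.0]
eef_rot: [-0.698, -0.108, 0.11, 0.699]
force: [0.0, 0.9, -2.4]
grip_width: 29.4
```

```bash
python3 - <<'E'
from h import *
s,M=st(); tp=s['ee_pos']
p,W,c=shot("wrist","w26"); L=(W-tp)@M; h=W[...,2]
m=(h>106)&(h<112.5)&(np.hypot(W[...,0]-550,W[...,1]+286)<95)
P=L[m]; r=cv2.minAreaRect(np.c_[P[:,0],P[:,2]].astype(np.float32)); print(r)
m=(np.abs(L[...,2])<12)&(L[...,0]<-12)&(L[...,0]>-40)&(h>130)&(h<tp[2]+30); print('front',np.median(L[m][:,0]), 'top h', np.median(h[(np.abs(L[...,2])<14)&(np.abs(L[...,0])<15)&(h>tp[2]+25)&(h<tp[2]+45)]))
print('boxcentre tool xz of (550,-286.3):',((np.array([550,-286.3,0])-tp)@M).round(2))
p,W,c=shot("scene")
u=proj([550,-286,120],c)[0].astype(int); cv2.imwrite("pics/s26.png",cv2.resize(p[u[1]-80:u[1]+60,u[0]-70:u[0]+70],None,fx=4,fy=4))
E
```

```text
t 21.22 tcp [ 550.3 -286.4  211. ] zang 107.72 tilt [-0.003 -1.     0.003] F [ 0.   0.9 -2.4] w 29.4 j [-0.16  0.1   0.11 -0.   -1.59 -1.1 ]
((-0.14062881469726562, -0.41658782958984375), (120.35845184326172, 109.92089080810547), 0.1425769031047821)
front -22.687123692749996 top h 245.74182820519613
boxcentre tool xz of (550,-286.3): [  0.42 210.99  -0.41]
```

View pics/s26.png

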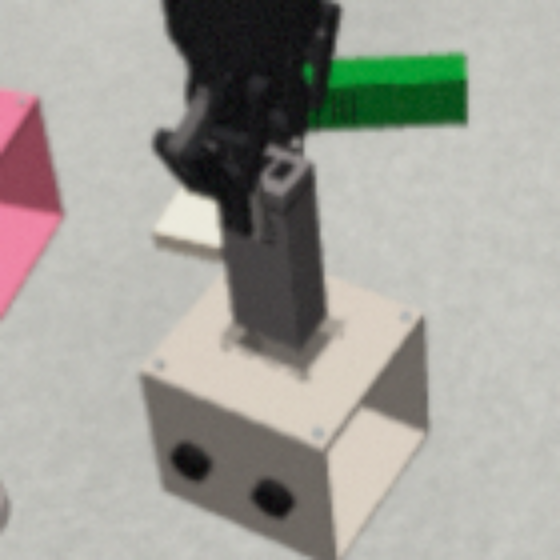

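View pics/w26.png

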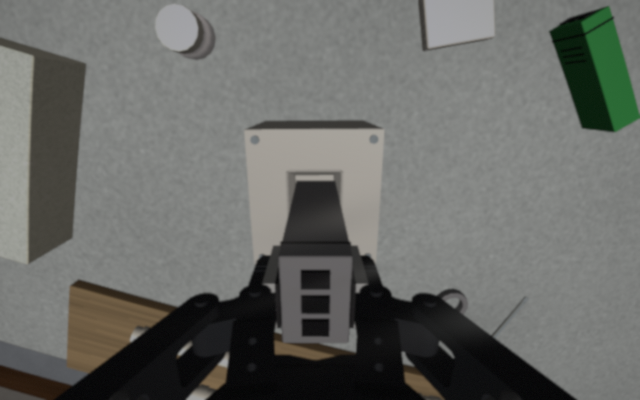

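>>> send_rows(
  series=[0,0.013,0,-0.008,0,0,0,0.12,0,0,0,0,0.12,0,0,0,0,0.12,0,0,0,0,0.12,0,0,0,0,0,0,0],
)

```text
time: 21.82
ee_pos: [550.8, -287.0, 193.1]
eef_rot: [-0.698, -0.108, 0.109, 0.699]
force: [-0.3, 0.5, -2.2]
grip_width: 29.5
```

```bash
python3 - <<'E'
from h import *
s,M=st(); print(s['torque'])
E
```

```text
t 21.82 tcp [ 550.8 -287.   193.1] zang 107.69 tilt [-0.002 -1.     0.001] F [-0.3  0.5 -2.2] w 29.5 j [-0.16  0.1   0.08 -0.   -1.55 -1.1 ]
[0.00219233 0.0287185  0.03646479]
```

No contact force, and the foot is about 107 mm up, so it is entering the slot. Continuing down.

>>> send_rows(
  series=[0,0,0.12,0,0,0,0,0.12,0,0,0,0,0.12,0,0,0,0,0.12,0,0,0,0,0,0,0],
)

```text
time: 22.23
ee_pos: [550.8, -287.0, 174.1]
eef_rot: [-0.698, -0.108, 0.109, 0.699]
force: [-0.4, -0.9, -1.5]
grip_width: 29.3
```

```bash
python3 - <<'E'
from h import *
s,M=st(); print(s['torque']); tp=s['ee_pos']
p,W,c=shot("wrist"); L=(W-tp)@M; h=W[...,2]
print('top h', np.median(h[(np.abs(L[...,2])<14)&(np.abs(L[...,0])<15)&(h>tp[2]+25)&(h<tp[2]+45)]))
E
```

```text
t 22.23 tcp [ 550.8 -287.   174.1] zang 107.69 tilt [-0.002 -1.     0.001] F [-0.4 -0.9 -1.5] w 29.3 j [-0.16  0.1   0.04 -0.   -1.52 -1.1 ]
[ 0.04704513 -0.01953971  0.04416977]
top h 208.89571005663552
```

>>> send_rows(
  series=[0,0,0.15,0,0,0,0,0.2,0,0,0,0,0.2,0,0,0,0,0.2,0,0,0,0,0.12,0,0,0,0,0.1,0,0,0,0,0,0,0,0,0,0,0,0,0,0,0,0,0],
)

```text
time: 23.03
ee_pos: [551.5, -287.5, 137.5]
eef_rot: [0.699, 0.109, -0.109, -0.698]
force: [0.2, 0.1, -2.3]
grip_width: 29.2
```

```bash
python3 - <<'E'
from h import *
s,M=st(); print(s['torque'], np.abs(s['joint_vel']).max()); tp=s['ee_pos']
p,W,c=shot("wrist","w28"); L=(W-tp)@M; h=W[...,2]
print('top h', np.median(h[(np.abs(L[...,2])<14)&(np.abs(L[...,0])<15)&(h>tp[2]+25)&(h<tp[2]+45)]))
m=(h>106)&(h<112.5)&(np.hypot(W[...,0]-550,W[...,1]+286)<95)
P=L[m]; print(cv2.minAreaRect(np.c_[P[:,0],P[:,2]].astype(np.float32)))
m=(np.abs(L[...,2])<12)&(L[...,0]<-12)&(L[...,0]>-30)&(h>125)&(h<tp[2]+30)
P=np.c_[h[m],L[m][:,0]]; print('front',np.median(P[:,1]),'lean deg',np.degrees(np.arctan(np.polyfit(P[:,0],P[:,1],1)[0])))
p,W,c=shot("scene")
u=proj([550,-286,120],c)[0].astype(int); cv2.imwrite("pics/s28.png",cv2.resize(p[u[1]-80:u[1]+60,u[0]-70:u[0]+70],None,fx=4,fy=4))
cv2.imwrite("pics/s28f.png",p)
for i in range(3): st()
E
```

```text
t 23.03 tcp [ 551.5 -287.5  137.5] zang 107.69 tilt [ 0.    -1.    -0.001] F [ 0.2  0.1 -2.3] w 29.2 j [-0.16  0.11 -0.02  0.   -1.45 -1.1 ]
[0.03033189 0.02955192 0.05359867] 0.004376226370238123
top h 172.23335561461028
((-8.925357818603516, 1.3205451965332031), (104.60371398925781, 110.85150146484375), 0.18533244729042053)
front -22.643879169067024 lean deg 0.06710626721079886
t 23.13 tcp [ 551.5 -287.4  137.6] zang 107.69 tilt [ 0.001 -1.    -0.001] F [ 0.2 -0.2 -1.9] w 29.1 j [-0.16  0.11 -0.02  0.   -1.45 -1.1 ]
t 23.13 tcp [ 551.5 -287.4  137.6] zang 107.69 tilt [ 0.001 -1.    -0.001] F [ 0.2 -0.2 -1.9] w 29.1 j [-0.16  0.11 -0.02  0.   -1.45 -1.1 ]
t 23.13 tcp [ 551.5 -287.4  137.6] zang 107.69 tilt [ 0.001 -1.    -0.001] F [ 0.2 -0.2 -1.9] w 29.1 j [-0.16  0.11 -0.02  0.   -1.45 -1.1 ]
```

View pics/s28.png

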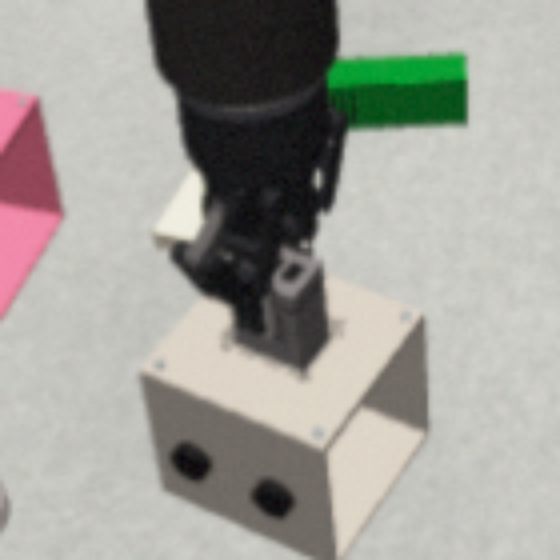

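View pics/s28f.png

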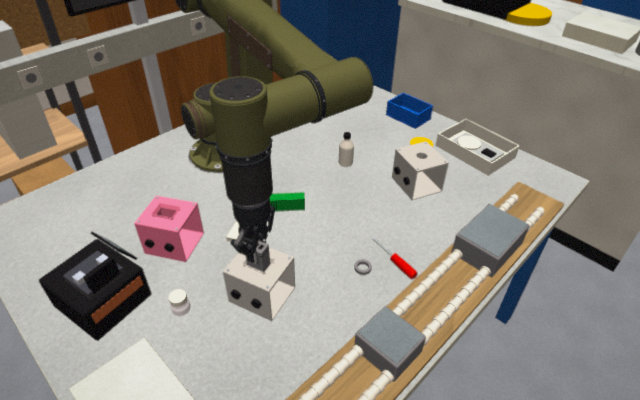

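View pics/w28.png

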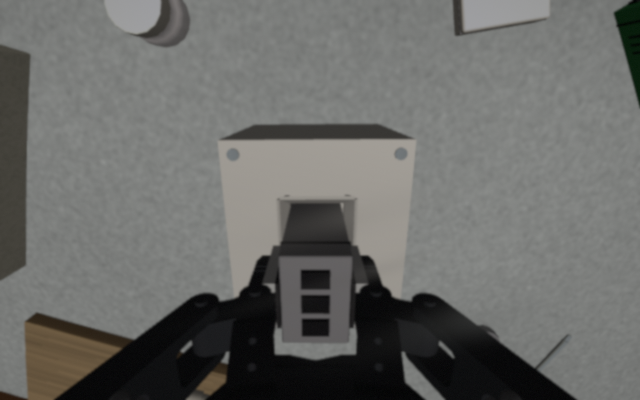

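```bash
python3 - <<'E'
from h import *
st(); print(workorder.finish_job())
E
```

```text
t 23.13 tcp [ 551.5 -287.4  137.6] zang 107.69 tilt [ 0.001 -1.    -0.001] F [ 0.2 -0.2 -1.9] w 29.1 j [-0.16  0.11 -0.02  0.   -1.45 -1.1 ]
the job is handed in; nothing more can be done
None
```

The module was stood on its foot on the bench and let go. I then picked it up again and lowered it through the slot, where the arm still holds it. I handed the job in at 23.1 s of the 69 s.

**Standing it up:** The first lift failed. Loosening the fingers too far dropped the module flat again, a few centimetres at most. The second lift, gripping nearer its top end, let it swing upright. I opened the fingers and backed off. The wrist depth then showed its top face level at about 120 mm.

**Last checks before handing in:**
- **Depth:** the top is at about 172 mm, so about 58 of the 120 mm is inside the box.
- **Upright:** the lean along the one direction I measured is under 0.1°.
- **Load:** the force reading is about 2 N downward with almost no sideways force, the same as when it hung free. Only the grip appears to be carrying it.
- **Still:** the joints are not moving.
- **Other loose things:** the scene view shows those in sight where they were. The arm hides part of the bench.

**One disagreement:** the final depth fit of the box, partly hidden by the gripper, put it about 1.3 mm to one side of the module. The slot only allows 1 mm each side. The wrist picture showed roughly even gaps and there was no side force, so I left it there.

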